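# Clip the sharpening plate into its bench base

### The job

Get the bench ready for honing the gouge: lay the grey sharpening plate, abrasive side up, on the wooden clip base and press it straight down until the hooks at both ends have clicked over its end lips, so that it stays down, level and locked when you let go. Press firmly but feel for the click and do not ram it home, or the base will crack; leave the oil stone and the sanding block where they lie.

Things in the scene. Friction and masses are not known exactly. Their poses are not given: they have to be found in the camera images.
- sharpening_plate: Loose plate, 0.24 kg: steel abrasive sheet on a grey plastic carrier, 52 mm wide (x), 156 long (y), 22 thick (z). At each end a lip, 40 mm wide and 6 high, sticks out 10 mm level with the underside: 176 mm over the lips. Either end fits either hook. Origin: centre of the underside, z out of the abrasive face. It lies face up on one side of the base, the oil stone on the other.
- clip_base: Wooden bench base with black plastic clips, fixed, on rubber feet 7 to 13 mm high. Footplate 70 (x) by 222 (y) by 6 mm; origin: centre of its underside; z up; heights below are from the origin. Pedestal 44 mm wide, 172 long, its top a solid stop at 16 mm. Four ribs at y +-58 mm, 55.4 mm apart in x, flared from 25 up to 34 mm. The plate goes in with its y along the base's y. Over 35 N between plate and base, sideways wedging included, cracks it.
- seat (a point): Where the centre of the plate's underside rests when locked: 18 mm above clip_base's origin, same axes. Two rubber pads at y +-62 mm (tops at 20.5 mm when free, giving 1.3 N per mm each) hold the locked plate up against the hooks. Pressed in, the underside must go about 1 mm below this point before the hooks snap; 2 mm below it is the solid stop, where force rises steeply.
- hook_left (a joint): Outward bend of the snap hook at the base's +y end, rad: 0 at rest and when snapped in over the lip, about 0.19 while the lip spreads it. An end that has not snapped in stands at least 3 mm higher or keeps its hook bent. Pressing both ends home from mid-plate takes 14 to 25 N, one end alone, pressed above its pad, about half; the force drops as a hook clicks.
- hook_right (a joint): The same for the snap hook at the base's -y end.
- catch_left (a point): Inner lower edge of the left hook, 24 mm high and 84.8 mm from the base's centre when at rest; it moves with the hook. The lip snaps in under it. Above it the hook's ramp leans outward, up to 35 mm high and 90.3 mm from the centre. Hook 24 mm wide (x), between two fixed cheeks that centre the plate to +-1.3 mm in y. The lips first meet the ramps with the plate's underside at about 31 mm.
- catch_right (a point): The same edge of the right hook, at the base's -y end.
- oil_stone: Bystander, loose: oil stone in a dark wooden base, 66 x 178 x 34 mm, no lips at its ends; origin at the centre of its underside, y along its length. Not to be moved.
- sanding_block: Bystander, loose: wooden sanding block, 53 x 97 x 28 mm, length along its y; origin at the centre of its underside. Not to be moved.

How it is judged (in metres and radians):
On the way, in this order (a step that is already met when the one before it is completed fails the run):
1. the plate is lifted clear of the table (height (world z) of sharpening_plate above 0.035 m), for 0.1 s.
2. the plate lies over the base, on its hooks or between them (horizontal distance between sharpening_plate and clip_base below 0.012 m and z of sharpening_plate in the frame of clip_base below 0.034 m), for 0.1 s.
At the end, for the whole second after the job is handed in: The plate is released and at rest in the base, locked by both hooks: underside 15.5 to 20 mm above the base's origin (it rests at about 18), centre within 5 mm of the base's centre, long axes within 0.06 rad, tilt under 0.03 rad, and both hooks sprung back to under 0.06 rad (z of sharpening_plate in the frame of clip_base between 0.0155 and 0.02 m and horizontal distance between sharpening_plate and clip_base below 0.005 m and angle between the y axis of sharpening_plate and the y axis of clip_base, either way round below 0.06 rad and angle between sharpening_plate's own z axis and vertical below 0.03 rad and value of joint each of hook_left, hook_right below 0.06 rad and linear speed of sharpening_plate below 0.01 m/s); the robot touches nothing.
It fails at once if the plate is rammed into the base (more than 35 N between them) (contact force between sharpening_plate and clip_base above 35 N).
It fails at once if the oil stone or the sanding block is moved by more than 3 cm (distance of any of oil_stone, sanding_block from where it was at the start of the episode above 0.03 m).
It also fails if it takes over 56 s, if anything falls off the work surface, if the arm or the gripper's body presses on something with over 40 N, if the wrist force passes 120 N, or if a joint passes its speed limit or range.

### The arm

A 6-joint arm with a two-finger parallel gripper is mounted at the origin on the work surface; the furniture and walls round the work are solid. World frame = base frame: x ahead of the robot, y to its left, z up, the work surface at z = 0. Lengths are in m, angles in degrees, forces in N, time in s.
With the tool pointing down it reaches from about 0.3 to 0.75 m from the base axis. Payload 8.5 kg.
Tool frame: the origin (TCP) lies at the very end of the fingers, on their centre line; the grasp point (between the pads) lies 19 mm behind it; x points along the fingers, y is the direction in which the jaws open and shut, and the axes are right-handed (so a half turn about x gives the same grasp; the last joint's range is limited). The gripper opens to 85 mm and grips with 20 to 120 N. Pads are 22 mm wide; open, the fingers measure 114 mm over their backs; the gripper's body (76 mm by 85 mm) begins 54 mm behind the grasp point. The pads swing forward as they close: fully open they stand 13 mm farther back than shut.
Start: joints at [-83.554, 21.807, 74.336, -0, 83.858, -12.336], TCP at [0.177, -0.521, 0.231] pointing down, gripper open.
Joint ranges: [-178.18, 178.18], [-50.72, 133.34], [12.68, 142.11], [-81.47, 261.47], [9.98, 163.14], [-165.26, 165.26]. Speed limits (degrees/s): [136.94, 136.94, 180, 180, 180, 180].

### API

Orientations are given as a 3x3 rotation matrix whose columns are the frame's x, y, z axes.
In Python, from rig import sensors, cams, env gives the robot as it stands.
- The arm moves only by the shell command python3 -m crank 'ROWS' [FORCE]. ROWS is a JSON object of lists of equal length, an entry for each row: "hand": the closure in counts, from 0 (fully open) to 255 (shut); "translation": the shift along the tool's x, y, z in m, a list of three; "dr": the turn, a rotation vector about the tool's x, y, z in rad, a list of three. A call has 1 to 5 rows; each row is the pose to reach, as a shift and turn from the pose commanded when the call began, along the tool's axes at that moment; what a row does not reach only later rows make up. A row lasts 1/10 s, in which the tool goes at most 50 mm and 8.59 degrees, less where a joint would pass 70% of its speed; a pose out of reach is approached as far as the arm can. A call with a gripper value outside its range is refused whole. The fingers move at their own pace and stop on an object; FORCE is the grip in N (left out, the last holds). Time passes only in rows, so rows that repeat a pose let the fingers close. It gives the time, the measured TCP pose, the force and the opening at its end, in the units of the state.
- sensors.observe(): the state, without advancing time (a new reading comes with each control period).
- cams.get_image(name): name is "scene" or "top" or "wrist"; returns (picture, depth): 384x512x3 uint8, blue, green, red; 384x512 float32, m along the optical axis (not along the pixel's ray), 0 where there is no reading.
- cams.calibration(name): a dict with "vertical_fov" (degrees; the focal length in pixels is half the picture's height over the tangent of half this angle, whatever the lens; pixels are square), "cx", "cy" (the principal point, pixels), "extrinsics" (4x4, takes a point from camera to world coordinates). Camera axes: x right, y down, z forward; pixel columns grow to the right and rows downward; lengths in m; the calibration is good to about 2 mm. A picture is of the moment at which its call begins: read the wrist's pose just before it. calibration takes no time and is no camera call; for the wrist camera it gives the pose at the moment of the call.
- env.close_job(): hands the job in, once; it reports no verdict.
The state is a dict: "time_s": time; "q": joint angles; "qvel": joint speeds; "joint_efforts": joint torques, N m; "position": TCP position; "tool_rot": TCP orientation; "ft_force": force on the tool from outside, world axes, zero at the start; "wrist_torque": the same for the moment, N m; "grip_width": finger opening in m.
Only numpy, scipy, OpenCV 4.12 (cv2) and the standard library are available. Lean on these libraries where they do the work, as an engineer would, in place of code of your own. Each camera call takes 0.05 s, during which the arm holds its last target. There are 200 camera calls.

## Working session

There is one attempt and no reset: what is moved stays moved. The work goes in short steps, Python scripts to look and compute and a shell command to move; the robot and the scene stay as the last step left them, time stands still between calls to the robot, and variables do not carry over. Pictures are saved under pics/ and viewed, about 8 in all and at most 12, crops included, and the job is handed in when it is done.

```bash
ls; mkdir -p pics
cat > h.py <<'E'
import numpy as np, cv2
from rig import sensors, cams, env
def shot(name):
    C=cams.calibration(name); im,d=cams.get_image(name)
    f=im.shape[0]/2/np.tan(np.radians(C["vertical_fov"])/2)
    v,u=np.mgrid[:im.shape[0],:im.shape[1]]
    P=np.stack([(u-C["cx"])/f*d,(v-C["cy"])/f*d,d,np.ones_like(d)],-1)@np.array(C["extrinsics"]).T
    P=P[...,:3]; P[d==0]=np.nan
    return im,d,P
E
python3 - <<'E'
from h import *
s=sensors.observe(); print({k:np.round(v,4).tolist() for k,v in s.items()})
for n in ["top","scene"]:
    im,d,P=shot(n); cv2.imwrite(f"pics/{n}0.png",im); np.savez(f"{n}0.npz",im=im,P=P)
    c=cams.calibration(n); print(n,c["vertical_fov"],c["cx"],c["cy"],np.round(c["extrinsics"],3).tolist())
a=cv2.imread("pics/top0.png"); b=cv2.imread("pics/scene0.png")
E
```

```text
pics
{'time_s': 0.0, 'q': [-83.5549, 21.8421, 74.3851, 0.0017, 83.8576, -12.3366], 'qvel': [-0.0997, -0.0466, -0.0444, -0.0109, -0.0325, 0.0133], 'joint_efforts': [-0.0015, -44.8466, -23.1277, -0.0002, 0.0048, -0.0], 'position': [0.177, -0.5204, 0.2307], 'tool_rot': [[-0.0001, 0.322, -0.9468], [0.0015, -0.9468, -0.322], [-1.0, -0.0014, -0.0003]], 'ft_force': [0.6216, -0.5799, -0.0828], 'wrist_torque': [0.0079, 0.0155, -0.012], 'grip_width': 0.0854}
top 47.29619950353289 258.70690293966277 196.43546157817167 [[0.019, -0.987, 0.157, 0.312], [-1.0, -0.017, 0.015, -0.011], [-0.012, -0.158, -0.987, 1.326], [0.0, 0.0, 0.0, 1.0]]
scene 50.18866037038108 257.4216244317257 184.46992586584147 [[-0.796, -0.308, 0.521, -0.012], [-0.605, 0.388, -0.695, 0.709], [0.012, -0.869, -0.495, 0.552], [0.0, 0.0, 0.0, 1.0]]
```

View pics/top0.png

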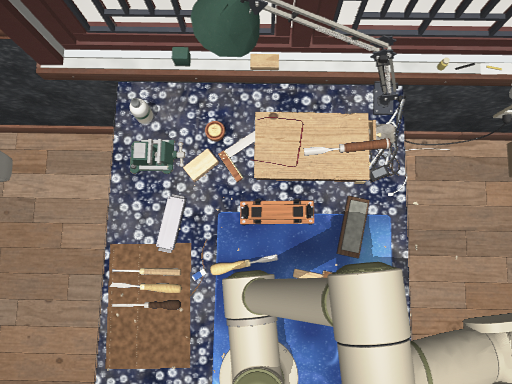

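Top view: the clip base is at about (277,212), the light grey plate at (170,222), and the oil stone at (352,226). A wooden block, probably the sanding block, is at (200,164). Next I measure these.

Run:
```python
from h import *
Z=np.load("top0.npz"); im,P=Z["im"],Z["P"]
for n,(u,v) in dict(base=(277,212),plate=(170,222),stone=(352,226),block=(200,164),tbl=(200,240),w=(310,272)).items(): print(n,np.round(P[v,u],4))
def rect(n,box,z0,z1):
    u0,v0,u1,v1=box; Q=P[v0:v1,u0:u1]; m=(Q[...,2]>z0)&(Q[...,2]<z1)
    k,lab,st,_=cv2.connectedComponentsWithStats(m.astype(np.uint8)); i=1+st[1:,4].argmax()
    q=Q[lab==i]; r=cv2.minAreaRect((q[:,:2]*1000).astype(np.float32))
    print(n,len(q),np.round(r[0],1),np.round(r[1],1),round(r[2],2),"z",np.round(np.percentile(q[:,2],[5,25,50,75,95]),4))
rect("plate top",(150,185,195,260),.015,.035)
rect("base all",(225,190,325,235),.008,.08)
rect("base hi",(225,190,325,235),.03,.08)
rect("base mid",(225,190,325,235),.018,.032)
rect("stone",(330,185,380,265),.02,.06)
a=cv2.resize(im[190:235,145:385],None,fx=3.3,fy=3.3,interpolation=cv2.INTER_CUBIC)
b=cv2.imread("pics/scene0.png"); h=int(384*a.shape[1]/512*.72); b=cv2.resize(b,(int(h*512/384),h))
c=np.zeros((a.shape[0]+h,max(a.shape[1],b.shape[1]),3),np.uint8); c[:a.shape[0],:a.shape[1]]=a; c[a.shape[0]:,:b.shape[1]]=b
cv2.imwrite("pics/v1.png",c); print(c.shape)
```

```text
base [ 0.4729 -0.047   0.0245]
plate [0.4371 0.2715 0.0259]
stone [ 0.4341 -0.2677  0.0353]
block [0.6155 0.1889 0.0269]
tbl [ 0.3868  0.1837 -0.001 ]
w [ 0.298  -0.1477  0.0045]
plate top 924 [436.5 272.7] [ 53.3 155.7] 79.28 z [0.0184 0.0213 0.0233 0.0251 0.0277]
base all 1719 [474. -46.] [ 73.4 220.5] 1.55 z [0.0143 0.0185 0.0251 0.0292 0.0429]
base hi 82 [ 477.8 -106.9] [36.7 34.4] 7.65 z [0.0304 0.0314 0.0325 0.034  0.0358]
base mid 1013 [473.5 -45.4] [ 67.1 218.7] 1.13 z [0.0186 0.0219 0.026  0.0283 0.0308]
stone 1064 [ 435.1 -273.5] [ 65.4 176.7] 78.71 z [0.0211 0.0321 0.0349 0.0372 0.0399]
(575, 792, 3)
```

View pics/v1.png

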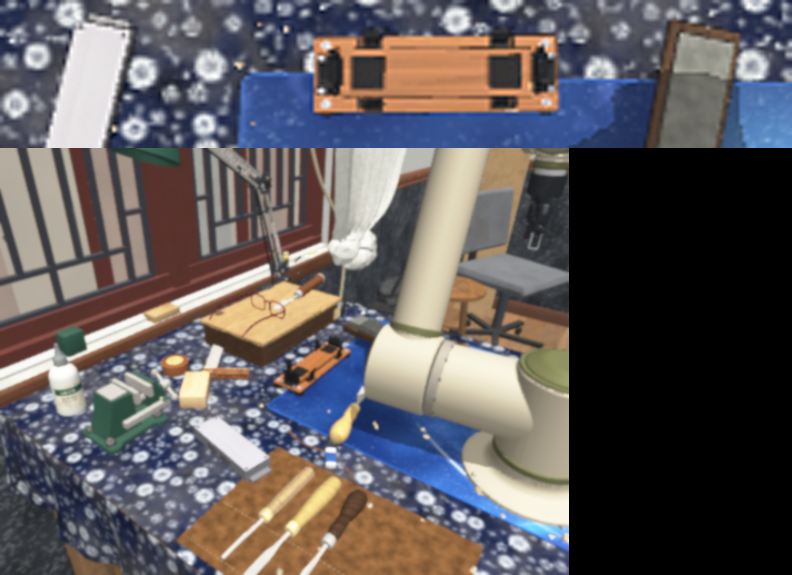

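The scene view matches: plate near (230,445) face up, base (312,367), stone behind the elbow, and tools between them. Sizes agree too, with the plate at 53x156 and the base at 73x220. Now I write the move helper and go over the plate.

```bash
cat >> h.py <<'E'
from scipy.spatial.transform import Rotation as Ro
def delta(x,y,z,yaw):
    "tool-frame shift and turn to TCP x,y,z, pointing down, tool y at yaw deg"
    s=sensors.observe(); R=np.array(s["tool_rot"]); p=np.array(s["position"])
    a=np.radians(yaw); ty=np.array([np.cos(a),np.sin(a),0]); tx=np.array([0,0,-1.]); T=np.stack([tx,ty,np.cross(tx,ty)],1)
    print("t",round(s["time_s"],2),"pos",np.round(p,4),"yaw",round(np.degrees(np.arctan2(R[1,1],R[0,1])),2),"F",np.round(s["ft_force"],1),"w",round(s["grip_width"],4))
    print(" translation",np.round(R.T@(np.array([x,y,z])-p),4).tolist(),"dr",np.round(Ro.from_matrix(R.T@T).as_rotvec(),4).tolist())
E
python3 -c "
from h import *
delta(.38,-.2,.25,5); delta(.4365,.2727,.22,79.3)"
```

```text
t 0.1 pos [ 0.177  -0.5204  0.2308] yaw -71.22 F [0.3 0.1 1.1] w 0.0854
 translation [-0.0188, -0.2381, -0.2953] dr [-1.3302, -0.001, 0.0009]
t 0.1 pos [ 0.177  -0.5204  0.2308] yaw -71.22 F [0.3 0.1 1.1] w 0.0854
 translation [0.0117, -0.6674, -0.501] dr [-2.627, -0.0017, 0.0001]
```

```bash
python3 -m crank '{"hand":[0,0,0,0,0],"translation":[[-0.019,-0.238,-0.295],[-0.019,-0.238,-0.295],[-0.019,-0.238,-0.295],[-0.019,-0.238,-0.295],[-0.019,-0.238,-0.295]],"dr":[[-1.33,0,0],[-1.33,0,0],[-1.33,0,0],[-1.33,0,0],[-1.33,0,0]]}'
python3 -c "
from h import *
delta(.43,.0,.25,45); delta(.4365,.2727,.22,79.3)"
```

```text
time_s: 0.6
position: [0.3111, -0.3078, 0.2438]
tool_rot: [[-0.0, 0.884, -0.468], [0.0, -0.468, -0.884], [-1.0, -0.0, -0.0]]
ft_force: [1.7, -0.3, 0.0]
grip_width: 0.0852
t 0.6 pos [ 0.3111 -0.3078  0.2438] yaw -27.92 F [ 1.7 -0.3  0. ] w 0.0852
 translation [-0.0061, -0.0391, -0.3276] dr [-1.2728, -0.0005, 0.0001]
t 0.6 pos [ 0.3111 -0.3078  0.2438] yaw -27.92 F [ 1.7 -0.3  0. ] w 0.0852
 translation [0.024, -0.161, -0.5716] dr [-1.8714, -0.0005, -0.0001]
```

```bash
python3 -m crank '{"hand":[0,0,0,0,0],"translation":[[-0.006,-0.039,-0.328],[-0.006,-0.039,-0.328],[-0.006,-0.039,-0.328],[-0.006,-0.039,-0.328],[-0.006,-0.039,-0.328]],"dr":[[-1.273,0,0],[-1.273,0,0],[-1.273,0,0],[-1.273,0,0],[-1.273,0,0]]}' | head -2
python3 -c "
from h import *
im,d,P=shot('wrist'); np.savez('w1.npz',im=im,P=P); cv2.imwrite('pics/w1.png',im)
c=cams.calibration('wrist'); print(c['vertical_fov'],np.round(c['extrinsics'],3).tolist())
print([np.round(P[v,u],3).tolist() for v,u in [(20,20),(20,490),(360,20),(360,490)]])
delta(.435,.12,.23,72); delta(.4365,.2727,.22,79.3)"
```

```text
time_s: 1.1
position: [0.4022, -0.075, 0.2484]
64.93099668799817 [[0.961, 0.263, 0.079, 0.384], [0.275, -0.923, -0.271, 0.001], [0.001, 0.282, -0.959, 0.392], [0.0, 0.0, 0.0, 1.0]]
[[0.102, 0.01, 0.012], [0.616, 0.151, 0.005], [0.342, -0.08, 0.331], [0.459, -0.051, 0.328]]
t 1.15 pos [ 0.4035 -0.0687  0.2486] yaw 15.9 F [-1.2  3.2 -0.7] w 0.0854
 translation [0.0192, 0.0819, -0.1728] dr [-0.9791, -0.0014, -0.0029]
t 1.15 pos [ 0.4035 -0.0687  0.2486] yaw 15.9 F [-1.2  3.2 -0.7] w 0.0854
 translation [0.0296, 0.1252, -0.3192] dr [-1.1065, -0.0012, -0.003]
```

View pics/w1.png

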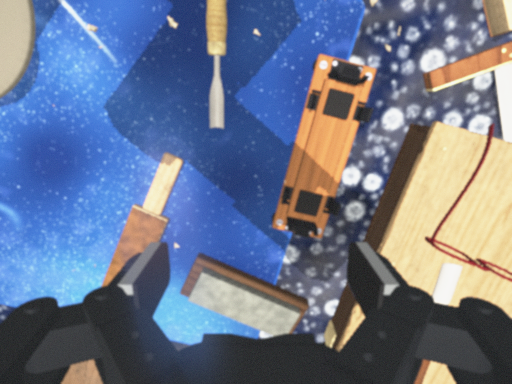

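The wrist view shows the whole base from (345,62) to (300,235), with black pads at (338,103) and (310,203). I measure the base from this picture and carry on to the plate.

```bash
python3 -m crank '{"hand":[0,0,0,0,0],"translation":[[0.03,0.125,-0.319],[0.03,0.125,-0.319],[0.03,0.125,-0.319],[0.03,0.125,-0.319],[0.03,0.125,-0.319]],"dr":[[-1.106,0,0],[-1.106,0,0],[-1.106,0,0],[-1.106,0,0],[-1.106,0,0]]}' | head -2
python3 - <<'E'
from h import *
Z=np.load('w1.npz'); im,P=Z['im'],Z['P']
Q=P[40:250,260:390].reshape(-1,3); ok=(np.abs(Q[:,0]-.474)<.06)&(np.abs(Q[:,1]+.046)<.13)
t=Q[ok&(Q[:,2]<.006)]; print('table z',np.median(t[:,2]))
q=Q[ok&(Q[:,2]>.009)]
r=cv2.minAreaRect((q[:,:2]*1000).astype(np.float32)); print('all',np.round(r[0],1),np.round(r[1],1),r[2])
h,e=np.histogram(q[:,2],bins=np.arange(.008,.052,.001)); print(dict(zip(np.round(e*1000).astype(int).tolist(),h.tolist())))
a=np.radians(1.3); B=(q[:,:2]-[.474,-.046])@np.array([[np.cos(a),-np.sin(a)],[np.sin(a),np.cos(a)]])
for lo,hi in [(-.105,-.095),(-.1,-.085),(-.07,-.05),(-.03,.03),(.05,.07),(.085,.1)]:
    for n,m in [('in',np.abs(B[:,0])<.012),('edge',np.abs(np.abs(B[:,0])-.031)<.003)]:
        z=q[(B[:,1]>lo)&(B[:,1]<hi)&m,2]; print(lo,hi,n,len(z),np.round(np.percentile(z,[5,50,95])*1000,1) if len(z) else '')
delta(.4365,.2727,.22,79.3)
E
```

```text
time_s: 1.65
position: [0.4307, 0.1723, 0.2263]
table z 0.0013078593931535876
all [474.4 -44.7] [ 73.3 222.2] 1.677786946296692
{8: 0, 9: 2, 10: 5, 11: 12, 12: 10, 13: 17, 14: 31, 15: 183, 16: 726, 17: 1378, 18: 844, 19: 252, 20: 88, 21: 35, 22: 37, 23: 51, 24: 64, 25: 182, 26: 943, 27: 1924, 28: 815, 29: 113, 30: 202, 31: 603, 32: 395, 33: 87, 34: 21, 35: 28, 36: 46, 37: 45, 38: 56, 39: 72, 40: 81, 41: 82, 42: 110, 43: 137, 44: 185, 45: 229, 46: 103, 47: 32, 48: 2, 49: 0, 50: 0}
-0.105 -0.095 in 69 [18.4 45.1 47.1]
-0.105 -0.095 edge 59 [12.1 17.7 18.8]
-0.1 -0.085 in 254 [19.1 43.8 46.8]
-0.1 -0.085 edge 98 [14.7 17.4 18.6]
-0.07 -0.05 in 288 [30.8 31.8 33. ]
-0.07 -0.05 edge 237 [16.3 36.4 45.7]
-0.03 0.03 in 963 [26.2 27.5 28.7]
-0.03 0.03 edge 618 [ 16.   17.7 271.8]
0.05 0.07 in 377 [30.4 31.8 33.1]
0.05 0.07 edge 315 [17.  37.9 45.7]
0.085 0.1 in 373 [20.1 42.7 46.4]
0.085 0.1 edge 141 [16.  17.5 18.8]
t 1.65 pos [0.4307 0.1723 0.2263] yaw 58.04 F [ 1.1 -0.3  0.5] w 0.0854
 translation [0.0063, 0.0882, -0.0482] dr [-0.371, -0.0001, 0.0002]
```

```bash
python3 -m crank '{"hand":[0,0,0,0,0],"translation":[[0.006,0.088,-0.048],[0.006,0.088,-0.048],[0.006,0.088,-0.048],[0.006,0.088,-0.048],[0.006,0.088,-0.048]],"dr":[[-0.371,0,0],[-0.371,0,0],[-0.371,0,0],[-0.371,0,0],[-0.371,0,0]]}' | head -2
python3 - <<'E'
from h import *
im,d,P=shot('wrist'); np.savez('w2.npz',im=im,P=P); cv2.imwrite('pics/w2.png',im)
m=(np.abs(P[...,0]-.4365)<.12)&(np.abs(P[...,1]-.2727)<.08)
print('table',np.nanmedian(P[m&(P[...,2]<.005)][:,2]))
for lo in (.004,.016):
    q=P[m&(P[...,2]>lo)&(P[...,2]<.035)]; print(len(q),np.percentile(q[:,2],[10,50,90]).round(4))
    r=cv2.minAreaRect((q[:,:2]*1000).astype(np.float32)); print(np.round(r[0],1),np.round(r[1],1),r[2])
delta(.4365,.2727,.05,79.3)
E
```

```text
time_s: 2.15
position: [0.4374, 0.2698, 0.2204]
table 0.00040729484071672095
6455 [0.022  0.0236 0.025 ]
[437.9 280.3] [134.5 241.7] 87.96868896484375
6061 [0.0225 0.0237 0.025 ]
[436.7 273.8] [ 52.1 156.1] 79.42205047607422
t 2.2 pos [0.4375 0.2695 0.2206] yaw 78.78 F [ 0.5 -0.7 -0.2] w 0.0853
 translation [0.1706, 0.003, -0.0016] dr [-0.0091, -0.0002, 0.0003]
```

View pics/w2.png

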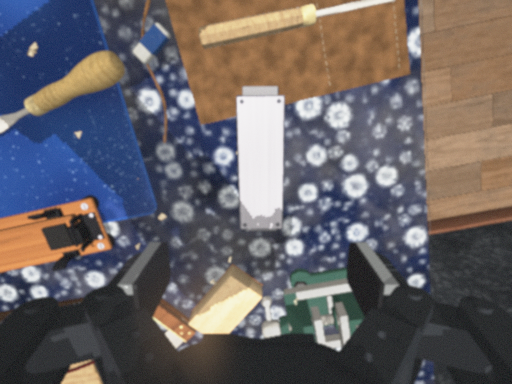

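The plate centre is (0.4367,0.2735), long axis at about -10.6°, 52.1x156.1 mm, at image (261,160). Now I descend and grip.

```bash
python3 -m crank '{"hand":[0,0,0,0,0],"translation":[[0.05,0.0035,-0.0015],[0.1,0.0035,-0.0015],[0.15,0.0035,-0.0015],[0.18,0.0035,-0.0015],[0.18,0.0035,-0.0015]],"dr":[[-0.011,0,0],[-0.011,0,0],[-0.011,0,0],[-0.011,0,0],[-0.011,0,0]]}'
python3 -c "
from h import *
delta(.4367,.2735,.003,79.4)"
```

```text
time_s: 2.7
position: [0.4351, 0.2723, 0.0377]
tool_rot: [[-0.007, 0.184, 0.983], [-0.002, 0.983, -0.184], [-1.0, -0.004, -0.006]]
ft_force: [0.7, -0.1, 1.1]
grip_width: 0.0853
t 2.7 pos [0.4351 0.2723 0.0377] yaw 79.4 F [ 0.7 -0.1  1.1] w 0.0853
 translation [0.0347, 0.0016, 0.0016] dr [-0.0, -0.0064, 0.0036]
```

```bash
python3 -m crank '{"hand":[0,0,0,90,140],"translation":[[0.025,0,0],[0.036,0,0],[0.036,0,0],[0.036,0,0],[0.036,0,0]],"dr":[[0,0,0],[0,0,0],[0,0,0],[0,0,0],[0,0,0]]}' 60
python3 -m crank '{"hand":[200,200,200,200,200],"translation":[[0,0,0],[0,0,0],[0,0,0],[0,0,0],[0,0,0]],"dr":[[0,0,0],[0,0,0],[0,0,0],[0,0,0],[0,0,0]]}' 60
python3 -c "
from h import *
delta(.4367,.2735,.1,79.4)"
```

```text
time_s: 3.2
position: [0.4373, 0.2742, 0.0059]
tool_rot: [[0.002, 0.181, 0.983], [0.001, 0.983, -0.181], [-1.0, 0.001, 0.002]]
ft_force: [-0.4, 0.7, -0.1]
grip_width: 0.0591
time_s: 3.7
position: [0.4372, 0.2742, 0.0059]
tool_rot: [[0.002, 0.181, 0.984], [0.001, 0.984, -0.181], [-1.0, 0.001, 0.002]]
ft_force: [-0.3, -0.9, 6.7]
grip_width: 0.0509
t 3.7 pos [0.4372 0.2742 0.0059] yaw 79.59 F [-0.3 -0.9  6.7] w 0.0509
 translation [-0.0941, -0.0007, -0.0002] dr [0.0033, 0.002, -0.0009]
```

```bash
python3 -m crank '{"hand":[200,200,200,200,200],"translation":[[-0.03,0,0],[-0.07,0,0],[-0.11,0,0],[-0.124,0,0],[-0.124,0,0]],"dr":[[0,0,0],[0,0,0],[0,0,0],[0,0,0],[0,0,0]]}' 60
python3 -c "
from h import *
delta(.4743,-.0452,.13,1.5)"
```

```text
time_s: 4.2
position: [0.4373, 0.2744, 0.131]
tool_rot: [[0.005, 0.181, 0.984], [0.002, 0.984, -0.181], [-1.0, 0.002, 0.004]]
ft_force: [0.8, -0.4, -3.0]
grip_width: 0.0505
t 4.2 pos [0.4373 0.2744 0.131 ] yaw 79.59 F [ 0.8 -0.4 -3. ] w 0.0505
 translation [0.0006, -0.3076, 0.0941] dr [1.3629, 0.0019, -0.0049]
```

```bash
python3 -m crank '{"hand":[200,200,200,200,200],"translation":[[0,-0.034,0.0104],[0,-0.068,0.0209],[0,-0.102,0.0314],[0,-0.136,0.0418],[0,-0.17,0.052]],"dr":[[0.149,0,0],[0.298,0,0],[0.447,0,0],[0.596,0,0],[0.745,0,0]]}' 60 | head -2
python3 -c "
from h import *
delta(.4743,-.0452,.13,1.5)
Z=np.load('top0.npz');print(Z['P'][145,275])"
```

```text
time_s: 4.7
position: [0.4563, 0.0961, 0.1274]
t 4.7 pos [0.4563 0.0961 0.1274] yaw 36.55 F [-0.1  0.6 -3.2] w 0.0505
 translation [-0.0027, -0.0697, 0.1243] dr [0.6118, -0.0009, 0.0022]
[ 0.66641975 -0.03730463  0.07037994]
```

```bash
python3 -m crank '{"hand":[200,200,200,200,200],"translation":[[0,-0.018,0.032],[0,-0.036,0.064],[-0.002,-0.054,0.096],[-0.002,-0.0697,0.124],[-0.002,-0.0697,0.124]],"dr":[[0.14,0,0],[0.28,0,0],[0.42,0,0],[0.55,0,0],[0.612,0,0]]}' 60 | head -2
python3 -m crank '{"hand":[200,200],"translation":[[0,0,0],[0,0,0]],"dr":[[0,0,0],[0,0,0]]}' 60 | head -2
python3 - <<'E'
from h import *
delta(.4743,-.0452,.13,1.5)
for n in ('wrist','top'):
    im,d,P=shot(n); np.savez(n+'3.npz',im=im,P=P); cv2.imwrite(f'pics/{n}3.png',im)
    m=(np.abs(P[...,0]-.474)<.07)&(np.abs(P[...,1]+.045)<.14)&(P[...,2]>.13)&(P[...,2]<.16)
    print(n,m.sum(),np.round(np.nanmedian(P[m],0),4))
    if m.sum()>50:
        r=cv2.minAreaRect((P[m][:,:2]*1000).astype(np.float32)); print(np.round(r[0],1),np.round(r[1],1),r[2])
a=cv2.imread('pics/top3.png')[170:260,200:350]; a=cv2.resize(a,(400,240)); b=cv2.resize(cv2.imread('pics/wrist3.png'),(400,300))
cv2.imwrite('pics/v4.png',np.vstack([a,b]))
E
```

```text
time_s: 5.2
position: [0.4759, -0.0467, 0.1294]
time_s: 5.4
position: [0.4752, -0.0431, 0.1298]
t 5.4 pos [ 0.4752 -0.0431  0.1298] yaw 1.95 F [ 0.3  0.5 -2.6] w 0.0507
 translation [-0.0002, -0.0009, 0.0021] dr [0.0079, -0.0008, 0.0018]
wrist 32522 [ 0.4743 -0.0112  0.1479]
[477.5 -19.6] [133.7  76.9] 81.44454956054688
top 109 [ 0.4672 -0.0056  0.1476]
[473.6 -54.8] [ 50.  147.7] 2.5173518657684326
```

View pics/v4.png

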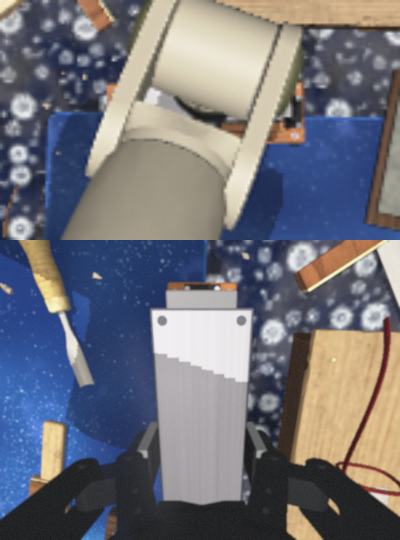

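Run:
```python
from h import *
Z=np.load('wrist3.npz'); im,P=Z['im'],Z['P']
def rep(n,m):
    k,lab,st,_=cv2.connectedComponentsWithStats(m.astype(np.uint8)); i=1+st[1:,4].argmax(); q=P[lab==i]
    A=np.c_[q[:,:2]-q[:,:2].mean(0),np.ones(len(q))]; c=np.linalg.lstsq(A,q[:,2],rcond=None)[0]
    # centreline: per-y-bin midpoint of x extent
    ys=[];xs=[];w=[]
    for y in np.arange(-.03,.045,.003):
        b=q[np.abs(q[:,1]-y)<.0015]
        if len(b)>10: ys.append(y);xs.append((b[:,0].min()+b[:,0].max())/2);w.append(np.ptp(b[:,0]))
    print(n,len(q),'z',np.median(q[:,2]).round(4),'slope',c[:2].round(4),'ymax',np.percentile(q[:,1],[99,99.9,100]).round(4))
    if len(ys)>3: f=np.polyfit(ys,xs,1); print('  w',np.round(w,4).tolist(),'centre x at y=-.044',np.polyval(f,-.044).round(4),'yaw',np.degrees(np.arctan(-f[0])).round(2))
u=np.zeros(P.shape[:2],bool); u[:330,185:330]=1
rep('top',u&(P[...,2]>.142)&(P[...,2]<.156))
rep('lip',u&(P[...,2]>.122)&(P[...,2]<.139)&(P[...,1]>.03))
```

```text
top 29124 z 0.148 slope [-0.0057  0.0144] ymax [0.0345 0.0357 0.0361]
  w [0.0576, 0.052, 0.0518, 0.0524, 0.0518, 0.0517, 0.052, 0.052, 0.0516, 0.0516, 0.0518, 0.0519, 0.0519, 0.0521, 0.0518, 0.0519, 0.0517, 0.052, 0.0519, 0.052, 0.0518, 0.0521, 0.0433] centre x at y=-.044 0.4756 yaw 1.83
lip 2085 z 0.1326 slope [-0.0044 -0.0021] ymax [0.0456 0.0459 0.046 ]
```

Run:
```python
from h import *
Z=np.load('wrist3.npz'); P=Z['P']
m=(np.abs(P[...,0]-.474)<.05)&(P[...,1]>.045)&(P[...,1]<.08)&(P[...,2]>.011)&(P[...,2]<.022); q=P[m]
print(len(q),'y',np.percentile(q[:,1],[1,90,98,99.5]).round(4),'x',np.percentile(q[:,0],[.5,2,98,99.5]).round(4),np.median(q[:,2]))
Z=np.load('w1.npz'); P=Z['P'][40:250,260:390].reshape(-1,3)
a=np.radians(1.5); B=P.copy(); B[:,:2]=(P[:,:2]-[.4743,-.0452])@np.array([[np.cos(a),-np.sin(a)],[np.sin(a),np.cos(a)]])
def mid(n,lo,hi,ax,olo,ohi,lim):
    m=(B[:,2]>lo)&(B[:,2]<hi)&(np.abs(B[:,1-ax])>olo)&(np.abs(B[:,1-ax])<ohi)&(np.abs(B[:,ax])<lim)
    q=B[m]; e=np.percentile(q[:,ax],[1,99]); print(n,len(q),np.round(e*1000,1),'mid',(e.mean()*1000).round(2))
mid('foot y',.012,.021,1,0,.03,.13); mid('foot x',.012,.021,0,0,.05,.045)
mid('ped x',.0245,.031,0,0,.045,.035)
for s in (1,-1):
    q=B[(B[:,2]>.0245)&(B[:,2]<.031)&(B[:,1]*s<.045)&(B[:,1]*s>.01)&(np.abs(B[:,0])<.035)]; e=np.percentile(q[:,0],[1,99])*1000; print('ped half',s,e.round(1),e.mean().round(2))
    q=B[(B[:,2]>.038)&(B[:,2]<.06)&(B[:,1]*s>.08)&(B[:,1]*s<.12)&(np.abs(B[:,0])<.035)]; e=np.percentile(q[:,1]*s,[2,98])*1000;x=np.percentile(q[:,0],[2,98])*1000; print('hook',s,e.round(1),x.round(1),x.mean().round(2))
    q=B[(B[:,2]>.0302)&(B[:,2]<.034)&(B[:,1]*s>.04)&(B[:,1]*s<.08)&(np.abs(B[:,0])<.02)]; print('pad',s,np.median(q,0).round(4))
```

```text
848 y [0.0576 0.0649 0.066  0.0663] x [0.4375 0.4384 0.5053 0.5067] 0.017846877994713406
foot y 2316 [-108.1  110.5] mid 1.21
foot x 1511 [-34.3  34.9] mid 0.33
ped x 2660 [-21.2  21.8] mid 0.3
ped half 1 [-21.3  21.8] 0.26
hook 1 [ 85.9 101. ] [-18.7  18.5] -0.1
pad 1 [-0.0002  0.0626  0.0318]
ped half -1 [-21.2  21.9] 0.36
hook -1 [84.8 99.8] [-17.7  19. ] 0.66
pad -1 [ 0.0005 -0.061   0.0317]
```

```bash
python3 -c "
from h import *
delta(.4742,-.0448,.052,1.8)"
```

```text
t 5.5 pos [ 0.4754 -0.0429  0.1302] yaw 1.97 F [-0.2 -0.7 -2.3] w 0.0503
 translation [0.0782, -0.0012, 0.0019] dr [0.0029, -0.0004, 0.0009]
```

```bash
python3 -m crank '{"hand":[200,200,200,200,200],"translation":[[0.03,-0.0012,0.0019],[0.06,-0.0012,0.0019],[0.078,-0.0012,0.0019],[0.078,-0.0012,0.0019],[0.078,-0.0012,0.0019]],"dr":[[0.003,0,0],[0.003,0,0],[0.003,0,0],[0.003,0,0],[0.003,0,0]]}' 60
python3 - <<'E'
from h import *
delta(.4742,-.0448,.046,1.8)
im,d,P=shot('wrist'); np.savez('w5.npz',im=im,P=P); cv2.imwrite('pics/w5.png',im)
E
```

```text
time_s: 6.0
position: [0.4749, -0.0452, 0.053]
tool_rot: [[0.0, 1.0, 0.03], [-0.0, 0.03, -1.0], [-1.0, 0.0, 0.0]]
ft_force: [0.5, -0.2, -2.2]
grip_width: 0.0503
t 6.0 pos [ 0.4749 -0.0452  0.053 ] yaw 1.73 F [ 0.5 -0.2 -2.2] w 0.0503
 translation [0.007, -0.0007, -0.0004] dr [-0.0012, 0.0, -0.0001]
```

View pics/w5.png

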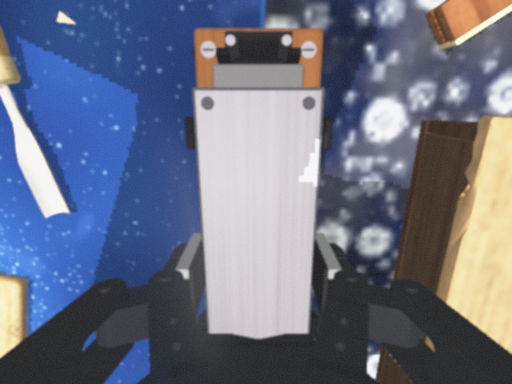

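The plate is centred on the base: lip at (258,76), hook at (259,47), and ribs evenly visible at columns 190 and 326. Next I lower it towards the ramps.

```bash
z0='[[0,0,0],[0,0,0]]'
python3 -m crank '{"hand":[200,200],"translation":[[0.004,0,0],[0.005,0,0]],"dr":[[0,0,0],[0,0,0]]}' | grep -v rot
python3 -m crank '{"hand":[200,200],"translation":[[0.001,0,0],[0.002,0,0]],"dr":[[0,0,0],[0,0,0]]}' | grep -v rot
python3 -m crank '{"hand":[200,200],"translation":[[0.001,0,0],[0.001,0,0]],"dr":[[0,0,0],[0,0,0]]}' | grep -v rot
```

```text
time_s: 6.25
position: [0.4748, -0.0455, 0.048]
ft_force: [0.4, -0.7, -1.8]
grip_width: 0.0505
time_s: 6.45
position: [0.4748, -0.0456, 0.0459]
ft_force: [-0.2, 1.3, 1.5]
grip_width: 0.0504
time_s: 6.65
position: [0.4749, -0.0456, 0.0447]
ft_force: [-0.1, 1.6, 0.9]
grip_width: 0.0506
```

Contact at TCP z of about 0.046, as predicted. I press on in small steps.

```bash
python3 -m crank '{"hand":[200,200],"translation":[[0.001,0,-0.0004],[0.001,0,-0.0004]],"dr":[[0,0,0],[0,0,0]]}' 90 | grep -v rot
python3 -m crank '{"hand":[200,200],"translation":[[0.001,0,0],[0.001,0,0]],"dr":[[0,0,0],[0,0,0]]}' | grep -v rot
python3 -m crank '{"hand":[200,200],"translation":[[0.001,0,0],[0.001,0,0]],"dr":[[0,0,0],[0,0,0]]}' | grep -v rot
```

```text
time_s: 6.85
position: [0.4748, -0.0452, 0.0437]
ft_force: [0.9, 0.3, 2.5]
grip_width: 0.0497
time_s: 7.05
position: [0.4749, -0.0452, 0.0427]
ft_force: [0.8, 0.1, 3.0]
grip_width: 0.0497
time_s: 7.25
position: [0.4746, -0.045, 0.0414]
ft_force: [1.8, 1.2, 0.7]
grip_width: 0.0496
```

```bash
python3 -m crank '{"hand":[200,200],"translation":[[0.001,0,0],[0.001,0,0]],"dr":[[0,0,0],[0,0,0]]}' | grep -v rot
python3 -m crank '{"hand":[200,200],"translation":[[0.001,0,0],[0.001,0,0]],"dr":[[0,0,0],[0,0,0]]}' | grep -v rot
python3 -m crank '{"hand":[200,200],"translation":[[0.001,0,0],[0.001,0,0]],"dr":[[0,0,0],[0,0,0]]}' | grep -v rot
```

```text
time_s: 7.45
position: [0.4745, -0.045, 0.0404]
ft_force: [0.3, 0.4, 0.1]
grip_width: 0.0499
time_s: 7.65
position: [0.4745, -0.0451, 0.0394]
ft_force: [0.6, -0.4, 1.7]
grip_width: 0.05
time_s: 7.85
position: [0.4746, -0.0451, 0.0386]
ft_force: [0.3, -0.3, 2.6]
grip_width: 0.0497
```

```bash
cat > pl.py <<'E'
from h import *
def plate(tag):
    s=sensors.observe(); im,d,P=shot('wrist'); cv2.imwrite(f'pics/{tag}.png',im)
    u=np.zeros(P.shape[:2],bool); u[60:330,180:340]=1; g=cv2.cvtColor(im,cv2.COLOR_BGR2HSV)
    z=s['position'][2]
    m=u&(P[...,2]>z+.005)&(P[...,2]<z+.035)&(np.abs(P[...,0]-.474)<.02)&(P[...,1]>-.02)&(P[...,1]<.03); q=P[m]
    A=np.c_[q[:,:2]-[.4746,-.0445],np.ones(len(q))]; c=np.linalg.lstsq(A,q[:,2],rcond=None)[0]
    l=P[u&(np.abs(P[...,0]-.474)<.018)&(P[...,1]>.037)&(P[...,1]<.042)]
    print('tcp',np.round(s['position'],4),'F',np.round(s['ft_force'],1),'top z at y=.02',np.median(q[np.abs(q[:,1]-.02)<.005,2]).round(4),'y=-.015',np.median(q[np.abs(q[:,1]+.015)<.004,2]).round(4),'slope',c[:2].round(4),'lip z',np.nanmedian(l[:,2]).round(4) if len(l) else None)
E
python3 -c "
from pl import *
plate('w6')"
```

```text
tcp [ 0.4746 -0.0451  0.0386] F [ 0.3 -0.3  2.6] top z at y=.02 0.0581 y=-.015 0.057 slope [-0.0043  0.0314] lip z 0.0425
```

View pics/w6.png

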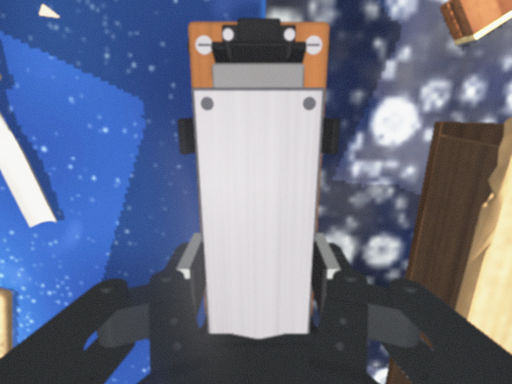

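The hook is starting to spread at (259,42) and the plate is still firm in the grip, with its underside about 25 mm above the base origin. I continue pressing.

```bash
python3 -m crank '{"hand":[200,200],"translation":[[0.001,0,0],[0.001,0,0]],"dr":[[0,0,0],[0,0,0]]}' | grep -v rot
python3 -m crank '{"hand":[200,200],"translation":[[0.001,0,0],[0.001,0,0]],"dr":[[0,0,0],[0,0,0]]}' | grep -v rot
python3 -m crank '{"hand":[200,200],"translation":[[0.001,0,0],[0.001,0,0]],"dr":[[0,0,0],[0,0,0]]}' | grep -v rot
```

```text
time_s: 8.1
position: [0.4746, -0.0454, 0.0374]
ft_force: [-0.6, -1.8, 0.1]
grip_width: 0.0497
time_s: 8.3
position: [0.4746, -0.0453, 0.0364]
ft_force: [0.6, -2.7, -2.3]
grip_width: 0.0496
time_s: 8.5
position: [0.4747, -0.0453, 0.0355]
ft_force: [-0.3, -2.2, -0.2]
grip_width: 0.0502
```

```bash
python3 -m crank '{"hand":[200,200],"translation":[[0.001,0,0],[0.001,0,0]],"dr":[[0,0,0],[0,0,0]]}' | grep -v rot
python3 -m crank '{"hand":[200,200],"translation":[[0.001,0,0],[0.001,0,0]],"dr":[[0,0,0],[0,0,0]]}' | grep -v rot
python3 -c "
from pl import *
plate('w7')"
```

```text
time_s: 8.7
position: [0.4748, -0.0454, 0.0347]
ft_force: [-0.9, -4.1, 3.9]
grip_width: 0.0497
time_s: 8.9
position: [0.4747, -0.0454, 0.0338]
ft_force: [-0.8, -4.3, 5.0]
grip_width: 0.0503
tcp [ 0.4747 -0.0454  0.0338] F [-0.8 -4.3  5. ] top z at y=.02 0.0519 y=-.015 0.0516 slope [-0.0031  0.0086] lip z 0.0359
```

```bash
python3 -m crank '{"hand":[200,200],"translation":[[0.0006,0,0.0003],[0.0006,0,0.0003]],"dr":[[0,0,0],[0,0,0]]}' | grep -v rot
python3 -m crank '{"hand":[200,200],"translation":[[0.0005,0,0],[0.0005,0,0]],"dr":[[0,0,0],[0,0,0]]}' | grep -v rot
python3 -m crank '{"hand":[200,200],"translation":[[0.0004,0,0],[0.0004,0,0]],"dr":[[0,0,0],[0,0,0]]}' | grep -v rot
```

```text
time_s: 9.15
position: [0.4748, -0.0455, 0.0333]
ft_force: [-1.6, -3.4, 7.8]
grip_width: 0.0499
time_s: 9.35
position: [0.4748, -0.0455, 0.0328]
ft_force: [-1.6, -2.3, 7.6]
grip_width: 0.0501
time_s: 9.55
position: [0.4748, -0.0454, 0.0325]
ft_force: [-2.0, -1.5, 9.5]
grip_width: 0.0495
```

```bash
python3 -m crank '{"hand":[200,200],"translation":[[0.0005,0,0],[0.0005,0,0]],"dr":[[0,0,0],[0,0,0]]}' | grep -v rot
python3 -m crank '{"hand":[200,200],"translation":[[0.0004,0,0],[0.0004,0,0]],"dr":[[0,0,0],[0,0,0]]}' | grep -v rot
python3 -c "
from pl import *
plate('w8')"
```

```text
time_s: 9.75
position: [0.4748, -0.0454, 0.0323]
ft_force: [-3.4, -0.8, 12.3]
grip_width: 0.0503
time_s: 9.95
position: [0.4748, -0.0454, 0.0322]
ft_force: [-4.5, -1.3, 17.5]
grip_width: 0.0499
tcp [ 0.4748 -0.0454  0.0322] F [-4.5 -1.3 17.5] top z at y=.02 0.0498 y=-.015 0.0498 slope [-0.0011  0.0001] lip z 0.0343
```

View pics/w8.png

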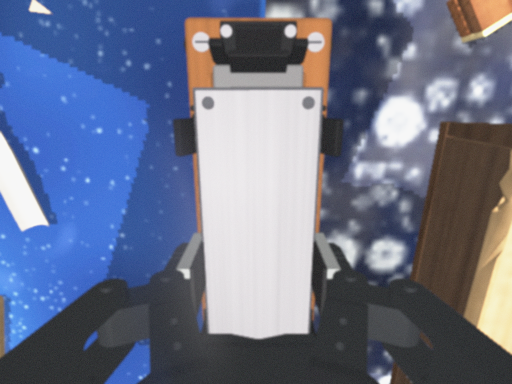

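The left hook now overhangs the lip at (258,65), the face is level, and force is rising steeply at about 20 N net, so the plate is at or near the stop. I stop pressing, relax, release, and check both ends.

```bash
python3 -m crank '{"hand":[200,200,0,0,0],"translation":[[-0.0008,0,0],[-0.0012,0,0],[-0.0012,0,0],[-0.0012,0,0],[-0.0012,0,0]],"dr":[[0,0,0],[0,0,0],[0,0,0],[0,0,0],[0,0,0]]}' | grep -v rot
python3 -m crank '{"hand":[0,0,0,0,0],"translation":[[0,0,0],[-0.02,0,0],[-0.06,0,0],[-0.1,0,0],[-0.14,0,0]],"dr":[[0,0,0],[0,0,0],[0,0,0],[0,0,0],[0,0,0]]}' | grep -v rot
python3 -c "
from h import *
delta(.40,.03,.25,1.7); delta(.474,-.2,.26,1.7); delta(.42,-.045,.26,1.7)"
```

```text
time_s: 10.5
position: [0.4744, -0.0451, 0.0321]
ft_force: [0.2, 0.2, 0.6]
grip_width: 0.0855
time_s: 11.0
position: [0.4742, -0.0452, 0.1738]
ft_force: [0.9, -0.3, -0.3]
grip_width: 0.0855
t 11.0 pos [ 0.4742 -0.0452  0.1738] yaw 1.66 F [ 0.9 -0.3 -0.3] w 0.0855
 translation [-0.0761, -0.0721, -0.0774] dr [-0.0007, -0.0004, 0.0006]
t 11.0 pos [ 0.4742 -0.0452  0.1738] yaw 1.66 F [ 0.9 -0.3 -0.3] w 0.0855
 translation [-0.0863, -0.0048, 0.1547] dr [-0.0007, -0.0004, 0.0006]
t 11.0 pos [ 0.4742 -0.0452  0.1738] yaw 1.66 F [ 0.9 -0.3 -0.3] w 0.0855
 translation [-0.0862, -0.0543, -0.0018] dr [-0.0007, -0.0004, 0.0006]
```

```bash
python3 -m crank '{"hand":[0,0,0,0,0],"translation":[[-0.01,0,0.04],[-0.02,0,0.08],[-0.02,0,0.12],[-0.02,0,0.15],[-0.02,0,0.15]],"dr":[[0,0,0],[0,0,0],[0,0,0],[0,0,0],[0,0,0]]}' | head -2
python3 - <<'E'
from h import *
im,d,P=shot('wrist')
a=np.radians(1.7); B=P.copy(); B[...,:2]=(P[...,:2]-[.4746,-.0445])@np.array([[np.cos(a),-np.sin(a)],[np.sin(a),np.cos(a)]])
def st(n,x0,x1,y0,y1,z0=.02,z1=.07):
    q=B[(B[...,0]>x0)&(B[...,0]<x1)&(B[...,1]>y0)&(B[...,1]<y1)&(B[...,2]>z0)&(B[...,2]<z1)]; print(n,len(q),np.percentile(q,[2,50,98],axis=0).round(4).tolist() if len(q) else '')
for y in (-.07,-.04,0,.04,.07): st(f'top {y}',-.015,.015,y-.006,y+.006)
for s in (1,-1):
    for e in (.082,): st(f'lip {s}',*((.013,.018)),*sorted((s*.080,s*.086)))
    st(f'hook {s}',-.01,.01,*sorted((s*.08,s*.11)),.042,.06)
q=P[(np.abs(B[...,0])<.04)&(np.abs(B[...,1])<.09)&(P[...,2]>.045)&(P[...,2]<.056)]
r=cv2.minAreaRect((q[:,:2]*1000).astype(np.float32)); print(r)
b=B[...,1]; ys,xs=np.where((np.abs(B[...,0])<.04)&(np.abs(b)<.115)&(P[...,2]>.008)); print(xs.min(),xs.max(),ys.min(),ys.max())
x0,y0,x1,y1=xs.min(),ys.min(),xs.max(),ys.max()
c=im[max(0,y0-10):y1+10,max(0,x0-30):x1+30]; k=min(580/c.shape[0],780/c.shape[1]); cv2.imwrite('pics/w9.png',cv2.resize(c,None,fx=k,fy=k,interpolation=cv2.INTER_CUBIC))
E
```

```text
time_s: 11.5
position: [0.4789, -0.1984, 0.1919]
top -0.07 470 [[-0.0144, -0.0757, 0.0503], [-0.0001, -0.0698, 0.0518], [0.0146, -0.0647, 0.0532]]
top -0.04 542 [[-0.0146, -0.0459, 0.0502], [-0.0001, -0.0398, 0.0518], [0.0145, -0.0342, 0.0534]]
top 0 262 [[-0.0147, -0.0058, 0.0501], [0.0001, -0.0034, 0.0518], [0.0149, -0.0009, 0.0533]]
top 0.04 0 
top 0.07 0 
lip 1 0 
hook 1 0 
lip -1 35 [[0.0131, -0.0855, 0.0342], [0.015, -0.0827, 0.0354], [0.0179, -0.0809, 0.0368]]
hook -1 293 [[-0.0089, -0.1015, 0.0422], [-0.0002, -0.0952, 0.0452], [0.0091, -0.088, 0.0475]]
((476.3001708984375, -89.7339859008789), (71.49788665771484, 88.95269012451172), 1.4830323457717896)
218 298 0 131
```

View pics/w9.png

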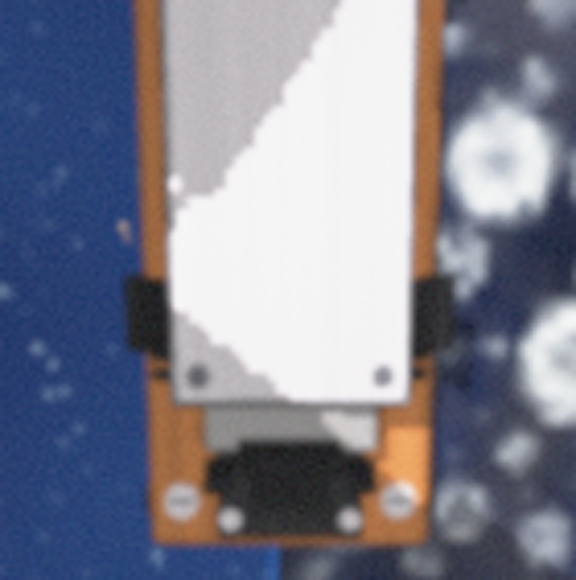

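The -y end is down and level (top 51.8 mm), but from here I can't tell how far the hook overlaps the lip. I'll go back for a view of the whole base and compare hook positions with the rest state in the first wrist picture.

```bash
python3 -m crank '{"hand":[0,0,0,0,0],"translation":[[-0.02,0,-0.04],[-0.04,0,-0.08],[-0.05,-0.02,-0.11],[-0.05,-0.04,-0.11],[-0.05,-0.04,-0.11]],"dr":[[-0.1,0,0],[-0.2,0,0],[-0.24,0,0],[-0.24,0,0],[-0.24,0,0]]}' | head -2
cat > cmp.py <<'E'
from h import *
def prof(P,n):
    a=np.radians(1.7); B=P.copy(); B[...,:2]=(P[...,:2]-[.4746,-.0445])@np.array([[np.cos(a),-np.sin(a)],[np.sin(a),np.cos(a)]])
    for s in (1,-1):
        o=[]
        for z in (.038,.040,.042,.044,.046):
            m=(np.abs(B[...,0])<.008)&(B[...,1]*s>.075)&(B[...,1]*s<.112)&(np.abs(B[...,2]-z)<.001)
            y=B[m][:,1]*s; o.append((round(z,3),len(y),np.percentile(y,[10,50,90]).round(4).tolist() if len(y)>3 else None))
        print(n,s,o)
    for y in (-.07,-.04,0,.04,.07):
        m=(np.abs(B[...,0])<.015)&(np.abs(B[...,1]-y)<.006)&(B[...,2]<.07); print(y,m.sum(),np.nanmedian(B[m][:,2]).round(4) if m.any() else '',end='; ')
    print()
if __name__=='__main__':
    prof(np.load('w1.npz')['P'],'rest')
    im,d,P=shot('wrist'); prof(P,'now'); 
    m=(np.abs(P[...,0]-.474)<.045)&(np.abs(P[...,1]+.045)<.115)
    q=P[m&(P[...,2]>.0475)&(P[...,2]<.058)]; print(cv2.minAreaRect((q[:,:2]*1000).astype(np.float32)))
    ys,xs=np.where(m); c=im[max(0,ys.min()-8):ys.max()+8,max(0,xs.min()-8):xs.max()+8]; k=min(590/c.shape[0],790/c.shape[1]); cv2.imwrite('pics/w10.png',cv2.resize(c,None,fx=k,fy=k,interpolation=cv2.INTER_CUBIC))
E
python3 cmp.py
```

```text
time_s: 12.05
position: [0.4341, -0.0844, 0.2428]
rest 1 [(0.038, 13, [0.0845, 0.0851, 0.0856]), (0.04, 23, [0.0854, 0.0862, 0.0875]), (0.042, 43, [0.0868, 0.0927, 0.0944]), (0.044, 66, [0.0882, 0.0946, 0.097]), (0.046, 90, [0.0891, 0.0963, 0.1001])]
rest -1 [(0.038, 9, [0.0849, 0.0854, 0.0857]), (0.04, 19, [0.0854, 0.0862, 0.0873]), (0.042, 25, [0.0868, 0.088, 0.0948]), (0.044, 67, [0.0884, 0.0941, 0.0974]), (0.046, 50, [0.0899, 0.0976, 0.1004])]
-0.07 217 0.0318; -0.04 220 0.0274; 0 239 0.0274; 0.04 260 0.0275; 0.07 299 0.0318; 
now 1 [(0.038, 17, [0.0845, 0.0849, 0.0857]), (0.04, 25, [0.0852, 0.0861, 0.0871]), (0.042, 54, [0.0866, 0.0886, 0.0946]), (0.044, 71, [0.0883, 0.0946, 0.097]), (0.046, 95, [0.0893, 0.0966, 0.0999])]
now -1 [(0.038, 14, [0.0851, 0.0856, 0.0864]), (0.04, 19, [0.0858, 0.0866, 0.0877]), (0.042, 27, [0.0872, 0.0885, 0.0952]), (0.044, 56, [0.0886, 0.0952, 0.0983]), (0.046, 71, [0.0895, 0.0958, 0.1001])]
-0.07 246 0.0518; -0.04 266 0.0517; 0 298 0.0517; 0.04 326 0.0518; 0.07 357 0.0518; 
((474.98785400390625, -44.812522888183594), (52.34630584716797, 200.48756408691406), 1.8643027544021606)
```

View pics/w10.png

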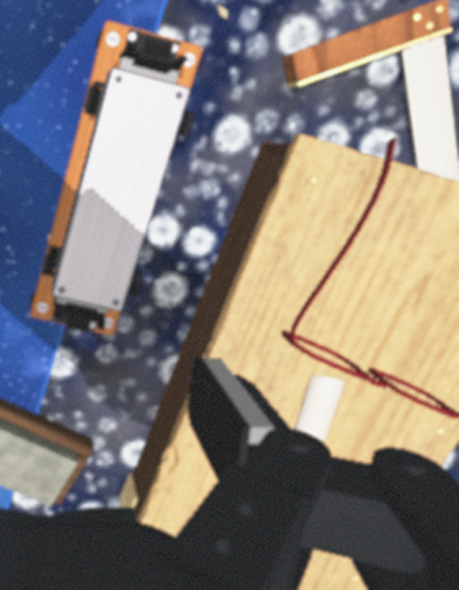

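Both hook profiles match their rest state to within 0.5 mm. The plate is level along its length, with the underside about 18.3 mm above the base origin. I hand the job in.

```bash
python3 -c "
from rig import env
print(env.close_job())"
```

```text
the job is handed in; nothing more can be done
None
```

The sharpening plate is on the clip base, abrasive side up, and my last checks show both hooks over its end lips. I handed the job in at about 12 s of the 56 s allowed. I gripped it across its width, laid it between the hooks and pressed it straight down in steps of 0.4–1 mm. I stopped at about 20 N net, then let go and backed off.

Last checks, from the wrist camera after release:
- **Height:** the underside is about 18.3 mm above the base origin, where 18 is expected.
- **Level:** the top face reads 51.7–51.8 mm at every point along the length.
- **Position:** the centre is within about 0.5 mm of the base centre and the long axes are within about 0.2°.
- **Hooks:** both match their rest shape. The left agrees within about 0.2 mm; the right stands about 0.4 mm further out, roughly 0.02 rad.
- **Gripper:** clear of everything when I handed in.

- **No distinct click felt:** I saw no clear force drop as the hooks snapped. The force went straight from about 10 N to 20 N as the plate reached the stop, so the lock is judged from the height and hook shape after release.
- **Bystanders not re-measured:** I never went near the oil stone or the sanding block and saw no contact, but I did not measure them again at the end.

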